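# Push a stuck tub up out of the lidding nest

### The job

A tub of cotton buds is stuck down in the white lidding nest, where two spring plungers grip it and its rim gives no hold from above. With the cranked push-out tool, push it up from below through the access hole until it stands about 4 cm proud of the nest, and put the tool down on the worktop clear of the nest. Lift the tub out and stand it upright in the free place of the blue tray, without disturbing the tub beside it or the oil bottle.

Things in the scene. Friction and masses are not known exactly. Their poses are not given: they have to be found in the camera images.
- nest: Lidding nest, fixed: white block 84 x 84 mm in plan, 112 to 196 mm above the worktop, with an upright bore 63.5 mm wide down to an 8 mm floor plate. A column (46 mm wide) carries it behind (local +x, 42 to 66 mm off the axis; its foot plate begins 30 mm off); below the block all is open to the front (local -x) and both sides. Origin: on the worktop on the bore's axis; z up.
- nest_hole (a point): Centre of the access hole, 34 mm wide, on the bore's axis, at the underside of the nest's floor plate (104 mm above the worktop).
- nest_rim (a point): Centre of the bore's mouth in the nest's top face, 196 mm above the worktop. Two spring plungers in the nest's left and right faces (local +-y, 174 mm up, sticking out 13 mm) press on the tub with about 3 N each: it takes about 4 N to move the tub, and it stays at the height where it is left.
- stuck_tub: Tub full of cotton buds with a white lid, 82 mm tall, 60 mm across at the top and 56 mm at its foot, about 62 g. It starts standing on the nest's floor plate with its lid 2 mm below the nest's rim. Origin: centre of its underside; z up its axis. Its body can be gripped at any height.
- push_tool: Cranked push-out tool, 0.22 kg, standing on its flat underside: red handle 90 mm long (local x), 24 mm wide, 30 mm tall; ahead of it (local +x) a steel bar 12 mm wide and 16 mm tall with a boss (24 mm wide, 18 mm tall) at its end, from which an upright pin with a black nose rises. Origin: centre of the handle's underside, z up.
- push_tool_nose (a point): Top centre of the tool's black nose (18 mm wide): 125 mm ahead (local +x) of the middle of the handle and 80 mm above the tool's underside.
- tub_tray: Blue tray, fixed, 86 mm (local x) by 150 mm (local y) outside, walls 3 mm thick and 16 mm high, floor 3 mm thick. Origin: centre of its underside. It has room for two tubs in a row; one stands at its local -y end.
- tray_free (a point): Centre of the free place, on the tray's floor, 36 mm from the tray's centre towards local +y.
- tub_done: Finished tub standing in the tray at its local -y end, 59 mm wide and 80 mm tall, to be left alone. Origin: centre of its underside.
- oiler: Small oil bottle with a red spout, 44 mm wide and 145 mm tall, standing on the worktop behind the air regulator, to be left alone. Origin: centre of its underside.
- air_regulator: Obstacle, fixed: air regulator with a round gauge, 142 mm tall, to the left of the nest. It fills local x from -35 to +57 mm and local y from -65 to +36 mm; the gauge, 20 to 81 mm up, is its part nearest the robot and the nest. Origin: on the worktop; axes as the world's.
- sensor_post (a point): Obstacle, fixed: foot of a thin upright sensor post, 160 mm tall, to the right of the nest; its head reaches 15 mm towards the robot and 70 mm to the left, 125 mm and more up.

How it is judged:
On the way, in this order (a step that is already met when the one before it is completed fails the run):
1. the tub is pushed up at least 30 mm in the nest by the tool's nose from below (z of stuck_tub in the frame of nest between 0.142 and 0.18 m and horizontal distance between stuck_tub and nest below 0.012 m and horizontal distance between push_tool_nose and nest below 0.02 m and contact force between push_tool and stuck_tub above 0.2 N), for 0.2 s.
2. the tool has been put down and the tub stands proud in the nest by itself (z of stuck_tub in the frame of nest above 0.137 m and horizontal distance between stuck_tub and nest below 0.012 m and contact force between push_tool and the fingers below 0.1 N and height (world z) of push_tool below 0.03 m and horizontal distance between push_tool_nose and nest above 0.07 m), for 0.2 s.
At the end, for the whole second after the job is handed in: The stuck tub stands upright (within about 5 degrees) and still on the tray's floor within 30 mm of the middle of the free place; the tool lies still on the worktop, not touching the nest and with its nose more than 70 mm from the bore's axis; the finished tub and the oil bottle stand upright (x of stuck_tub in the frame of tub_tray between -0.03 and 0.03 m and horizontal distance between stuck_tub and tray_free below 0.03 m and height (world z) of stuck_tub below 0.008 m and angle between stuck_tub's own z axis and vertical below 0.08 rad and linear speed of each of stuck_tub, push_tool below 0.02 m/s and height (world z) of push_tool between -0.01 and 0.03 m and horizontal distance between push_tool_nose and nest above 0.07 m and contact force between push_tool and nest below 0.1 N and angle between each of tub_done, oiler's own z axis and vertical below 0.1 rad).
It fails at once if the finished tub is pushed more than 20 mm or knocked over (distance of tub_done from where it was at the start of the episode above 0.02 m).
It fails at once if the oil bottle is pushed more than 30 mm or knocked over (distance of oiler from where it was at the start of the episode above 0.03 m).
It fails at once if the stuck tub is tipped more than 45 degrees (angle between stuck_tub's own z axis and vertical above 0.8 rad).
It also fails if it takes over 72 s, if anything falls off the work surface, if the arm or the gripper's body presses on something with over 40 N, if the wrist force passes 120 N, or if a joint passes its speed limit or range.

### The arm

A 6-joint arm with a two-finger parallel gripper is mounted at the origin on a cart in front of the work surface, level with it; the furniture and walls round the work are solid. World frame = base frame: x ahead of the robot, y to its left, z up, the work surface at z = 0. Lengths are in m, angles in rad, forces in N, time in s.
With the tool pointing down it reaches from about 0.35 to 0.975 m from the base axis. Payload 4.9 kg.
Tool frame: the origin (TCP) lies midway between the tips of the shut fingers; the grasp point (between the pads) lies 19 mm behind it; z points along the fingers, y is the line along which they close (so a half turn about z gives the same grasp; the last joint's range is limited). The gripper opens to 85 mm and grips with 20 to 120 N. Pads are 22 mm wide; open, the fingers measure 114 mm over their backs; the gripper's body (76 mm by 85 mm) begins 54 mm behind the grasp point. The pads swing forward as they close: fully open they stand 13 mm farther back than shut.
Start: joints at [1.08, 0.053, 1.613, -0, 1.476, -0.119], TCP at [0.227, 0.582, 0.203] pointing down, gripper open.
Joint ranges: [-3.01, 3.01], [-1.01, 2.22], [0.06, 2.58], [-1.02, 4.17], [0.09, 2.62], [-3.14, 3.14]. Speed limits (rad/s): [2.57, 2.57, 3.14, 3.14, 3.14, 3.14].

### API

Orientations are given as a unit quaternion [w, x, y, z].
In Python, from plant import manip gives the robot as it stands.
- The arm moves only by the shell command python3 shift.py 'ROWS'. ROWS is a JSON list of rows, 1 to 5 of them, each of 7 numbers: the opening from 0.0 (shut) to 1.0 (fully open), then dx, dy, dz in m, then a rotation vector rx, ry, rz in rad; each row shifts and turns the commanded pose from where the row before left it, along the tool's axes as they then stand; what a row does not reach is not made up. A row lasts 1/8 s, in which the tool goes at most 0.0625 m and 0.188 rad, less where a joint would pass 70% of its speed; a pose out of reach is approached as far as the arm can. The fingers move at their own pace and stop on an object; the grip force is fixed at half the most. Time passes only in rows, so rows that do not move let the fingers close. It prints the time, the measured TCP pose, the force, the opening and the grip force at its end.
- manip.state(): the state, without advancing time (a new reading comes with each control period).
- manip.grab_frame(name): name is "side" or "top" or "wrist"; returns the picture (420x560x3 uint8, red, green, blue); there is no depth.
- manip.camera_params(name): a dict with "intrinsics" (3x3 intrinsics, pixels), "k1" (the pictures are not rectified: a ray, as slopes to the right and down, at radius r is drawn at 1 + k1 r^2 times it, then the intrinsics apply), "xyz" and "orientation" of the camera in the world. Camera axes: x right, y down, z forward; pixel columns grow to the right and rows downward; lengths in m; the calibration is good to about 2 mm. A picture is of the moment at which its call begins: read the wrist's pose just before it. camera_params takes no time and is no camera call; for the wrist camera it gives the pose at the moment of the call.
- manip.job_done(): hands the job in; it is judged then, once.
The state is a dict: "time": time; "joint_pos": joint angles; "joint_vel": joint speeds; "joint_efforts": joint torques, N m; "tool_pos": TCP position; "tool_rot": TCP orientation; "contact_force": force on the tool from outside, world axes, zero at the start; "ft_torque": the same for the moment, N m; "gripper_width": opening from 0.0 (shut) to 1.0 (fully open); "grasp_force": force on a finger pad.
Only numpy, scipy, OpenCV 4.12 (cv2) and the standard library are available. Lean on these libraries where they do the work, as an engineer would, in place of code of your own. Each camera call takes 0.05 s, during which the arm holds its last target. There are 200 camera calls.

## Working session

There is one attempt and no reset: what is moved stays moved. The work goes in short steps, Python scripts to look and compute and a shell command to move; the robot and the scene stay as the last step left them, time stands still between calls to the robot, and variables do not carry over. Pictures are saved under pics/ and viewed, at most 10 in all, crops included, and the job is handed in when it is done.

```bash
ls; mkdir -p pics
cat > h.py <<'E'
import numpy as np, cv2
from plant import manip
from scipy.spatial.transform import Rotation as R
def Rq(q): return R.from_quat([q[1],q[2],q[3],q[0]])
def ray(c,u,v):
    K=np.array(c["intrinsics"]);p=np.array([(u-K[0,2])/K[0,0],(v-K[1,2])/K[1,1]])
    s=p.copy()
    for _ in range(30): s=p/(1+c["k1"]*(s@s))
    d=Rq(c["orientation"]).apply([s[0],s[1],1]); return np.array(c["xyz"]),d
def atz(c,u,v,z):
    o,d=ray(c,u,v); return o+d*(z-o[2])/d[2]
def tri(*obs):
    A=np.zeros((3,3));b=np.zeros(3);L=[]
    for c,u,v in obs:
        o,d=ray(c,u,v);d=d/np.linalg.norm(d);P=np.eye(3)-np.outer(d,d);A+=P;b+=P@o;L.append((o,P))
    x=np.linalg.solve(A,b); return x,[np.linalg.norm(P@(x-o)) for o,P in L]
def proj(c,X):
    X=Rq(c["orientation"]).inv().apply(np.array(X)-np.array(c["xyz"]));s=X[:2]/X[2];s=s*(1+c["k1"]*(s@s))
    K=np.array(c["intrinsics"]);return np.array([K[0,0]*s[0]+K[0,2],K[1,1]*s[1]+K[1,2]])
def snap(n,f):
    c=manip.camera_params(n);im=manip.grab_frame(n);cv2.imwrite("pics/"+f,im[:,:,::-1]);return c,im
E
python3 - <<'E'
from h import *
for n in("side","top","wrist"):
    c,_=snap(n,n+"0.png");print(n,c)
s=manip.state();print(s)
E
```

```text
pics
plant.py
shift.py
side {'intrinsics': array([[512.19028912,   0.        , 279.84969099],
       [  0.        , 512.19028912, 205.17878184],
       [  0.        ,   0.        ,   1.        ]]), 'k1': -0.17224672717908607, 'xyz': array([ 0.11929603, -0.75376916,  0.57723946]), 'orientation': array([-0.4915224 ,  0.83348207, -0.21066007,  0.13905289])}
top {'intrinsics': array([[505.18460333,   0.        , 277.59614323],
       [  0.        , 505.18460333, 217.32774592],
       [  0.        ,   0.        ,   1.        ]]), 'k1': -0.19145585660945416, 'xyz': array([ 0.33105282, -0.09673392,  1.1999127 ]), 'orientation': array([ 0.0668724 , -0.69795001,  0.7099623 , -0.06593478])}
wrist {'intrinsics': array([[291.89951743,   0.        , 282.05299827],
       [  0.        , 291.89951743, 208.45146995],
       [  0.        ,   0.        ,   1.        ]]), 'k1': -0.027024674663803254, 'xyz': array([0.15666585, 0.60949784, 0.37352165]), 'orientation': array([0.12416738, 0.81621198, 0.55803302, 0.08354405])}
{'time': 0.15, 'joint_pos': array([ 1.07998366e+00,  5.32478209e-02,  1.61401377e+00,  1.27750668e-05,
        1.47604092e+00, -1.19014194e-01]), 'joint_vel': array([-0.00068751, -0.00092299, -0.00429895, -0.0016277 , -0.00090923,
       -0.00126472]), 'joint_efforts': array([ 3.15933821e-04, -3.94239521e+01, -3.70722449e+01, -1.35094792e-04,
        4.56808746e-03,  7.44913251e-07]), 'tool_pos': array([0.22679564, 0.58179814, 0.20229806]), 'tool_rot': array([-2.62723550e-04,  1.84830883e-01,  9.82769970e-01, -8.13583952e-04]), 'contact_force': array([0.29442707, 0.33846647, 0.27883741]), 'ft_torque': array([-0.02430611, -0.02913442,  0.00724506]), 'grasp_force': 0.0, 'gripper_width': 0.9991142449221403}
```

View pics/side0.png

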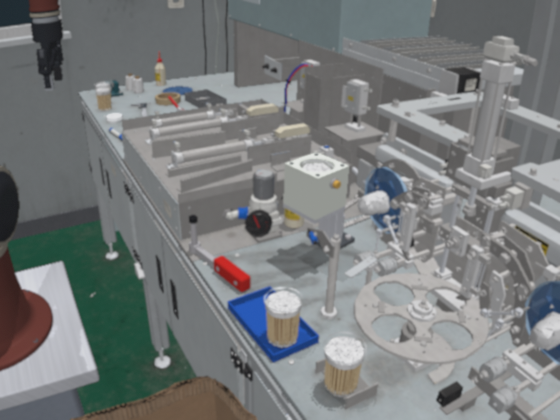

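View pics/top0.png

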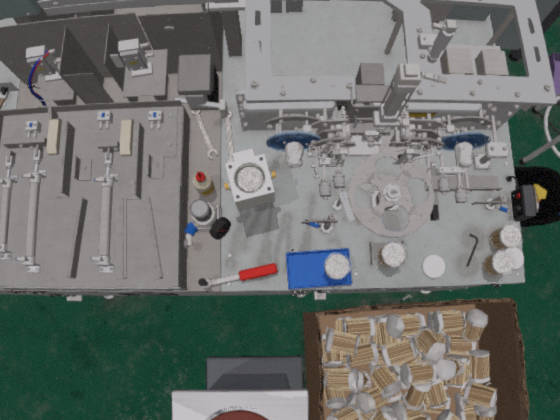

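The side view shows the nest at about (316,185), the tool's red handle at (232,273) and nose at (193,220), and the tray at (272,320) with the finished tub at (283,315). The top view shows the nest at (249,180), the handle at (258,271), the nose at (204,282), the oiler at (203,183) and the tray at (320,268). I need enlarged crops.

Run:
```python
import cv2
a=cv2.imread("pics/side0.png")[140:360,170:400];cv2.imwrite("pics/s1.png",cv2.resize(a,None,fx=2.7,fy=2.7,interpolation=cv2.INTER_CUBIC))
a=cv2.imread("pics/top0.png")[140:300,180:370];cv2.imwrite("pics/t1.png",cv2.resize(a,None,fx=3.7,fy=3.7,interpolation=cv2.INTER_CUBIC))
```

```text
(no output)
```

View pics/s1.png

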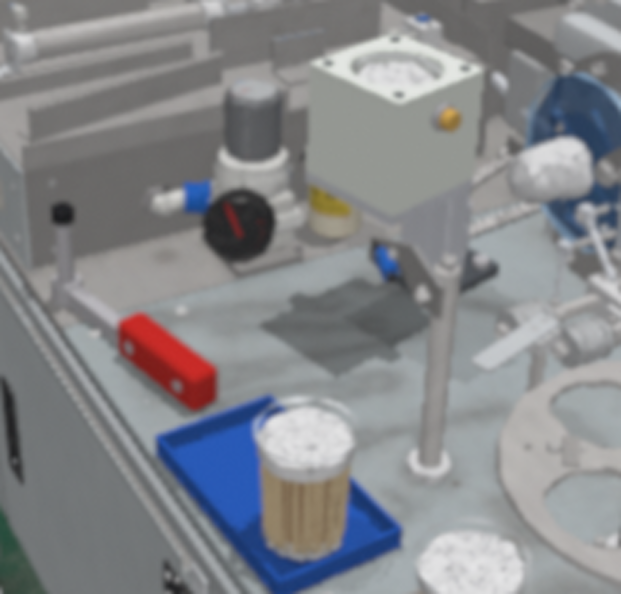

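View pics/t1.png

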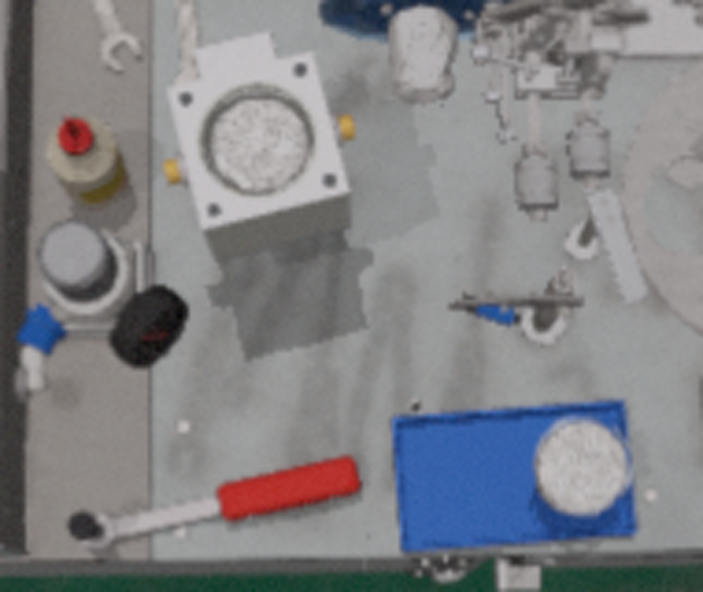

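The side crop shows the nest screws at (325,63), (396,38), (467,68) and (399,95), and the nose top at (62,208). The top crop shows the nose at (83,524), the handle spanning (219,502) to (358,475), and the post at (545,320) with its head at (450–580,300). Now I'll triangulate these.

```bash
cat > m.py <<'E'
from h import *
cs,ct=manip.camera_params("side"),manip.camera_params("top")
S=lambda u,v:(cs,170+(u+.5)/2.7-.5,140+(v+.5)/2.7-.5)
T=lambda u,v:(ct,180+(u+.5)/3.7-.5,140+(v+.5)/3.7-.5)
def p(n,a,b):
    x,e=tri(S(*a),T(*b));print(n,x.round(4),np.round(e,4));return x
E
python3 - <<'E'
from m import *
q=[p("screw",a,b) for a,b in [((399,95),(330,180)),((467,68),(300,69)),((396,38),(185,98)),((325,63),(213,210))]]
print("nest",np.mean(q,0), [np.degrees(np.arctan2(*(q[i]-q[j])[1::-1])) for i,j in((1,0),(2,3))])
p("nose",(62,207),(84,523))
p("plungR",(448,118),(347,127))
p("hcorner near-right top",(216,373),(358,461)) 
for n,u in [("h1",(219,486)),("h2",(224,520)),("h3",(354,459)),("h4",(360,489))]: print(n,atz(*T(*u),.03).round(4))
for n,u in [("tr1",(393,417)),("tr2",(625,402)),("tr3",(637,535)),("tr4",(403,550))]: print(n,atz(*T(*u),.016).round(4))
p("tray L",(160,442),(393,417)) ;p("tray R",(400,525),(637,535)); p("tr back", (268,400),(393,417)); p("tr front",(278,578),(403,550))
p("tubdone top",(304,437),(582,467))
p("postfoot",(430,462),(543,322))
print("head",[atz(*T(u,300),.14).round(3) for u in (450,582)])
print("gauge",atz(*T(187,300),.06),atz(*T(150,365),.06),"oiler",atz(*T(85,135),.145))
E
```

```text
screw [ 0.5827 -0.08    0.1962] [0.0002 0.0002]
screw [ 0.6476 -0.0642  0.1964] [0.0003 0.0003]
screw [6.318e-01 3.000e-04 1.968e-01] [0.0002 0.0002]
screw [ 0.566  -0.0148  0.1963] [0.0011 0.0011]
nest [ 0.6070336  -0.03967346  0.19639498] [np.float64(13.637848476946285), np.float64(12.95297387925676)]
nose [0.4023 0.0727 0.0805] [0.001 0.001]
plungR [ 0.6179 -0.0893  0.1762] [0.001 0.001]
hcorner near-right top [ 0.4431 -0.0924  0.0284] [0. 0.]
h1 [ 0.4287 -0.005   0.03  ]
h2 [ 0.4073 -0.0081  0.03  ]
h3 [ 0.4443 -0.0899  0.03  ]
h4 [ 0.4254 -0.0934  0.03  ]
tr1 [ 0.4721 -0.1151  0.016 ]
tr2 [ 0.4789 -0.2638  0.016 ]
tr3 [ 0.3938 -0.2682  0.016 ]
tr4 [ 0.3875 -0.1198  0.016 ]
tray L [ 0.438  -0.1039 -0.01  ] [0.0387 0.0387]
tray R [ 0.4222 -0.2807  0.0545] [0.0351 0.0351]
tr back [ 0.4716 -0.1147  0.0115] [0.0011 0.0011]
tr front [ 0.4261 -0.1385 -0.1127] [0.0362 0.0362]
tubdone top [ 0.4322 -0.2275  0.0767] [0.0002 0.0002]
postfoot [ 0.5332 -0.2137  0.0078] [0. 0.]
head [array([ 0.525, -0.147,  0.14 ]), array([ 0.523, -0.224,  0.14 ])]
gauge [0.54199781 0.01206266 0.06      ] [0.50155044 0.03501569 0.06      ] oiler [0.62579109 0.064322   0.145     ]
```

```bash
cat > g.py <<'E'
# usage: g.py x y z xangle_deg : remaining move in tool axes: rotation vector first, then translation (after that rotation)
import sys
from h import *
x,y,z,a=map(float,sys.argv[1:]);s=manip.state();Rc=Rq(s["tool_rot"]);a=np.radians(a)
Rt=R.from_matrix(np.c_[[np.cos(a),np.sin(a),0],[np.sin(a),-np.cos(a),0],[0,0,-1]])
d=np.array([x,y,z])-s["tool_pos"]
print("t",s["time"],"pos",s["tool_pos"].round(4),"j6",s["joint_pos"][5].round(3),"j1",s["joint_pos"][0].round(3),"F",s["contact_force"].round(1),"w",round(s["gripper_width"],3),"gf",round(s["grasp_force"],1))
print("rot",(Rc.inv()*Rt).as_rotvec().round(4),"before-rot d",Rc.inv().apply(d).round(4),"after-rot d",Rt.inv().apply(d).round(4))
E
python3 shift.py '[[0.5,0,0,-0.06,0,0,0],[0.5,-0.037,-0.0457,0,0,0,0],[0.5,-0.037,-0.0457,0,0,0,0],[0.5,-0.037,-0.0457,0,0,0,0],[0.5,-0.037,-0.0457,0,0,0,0]]'
python3 shift.py '[[0.5,-0.037,-0.0457,0,0,0,0],[0.5,-0.037,-0.0457,0,0,0,0],[0.5,-0.037,-0.0457,0,0,0,0],[0.5,-0.037,-0.0457,0,0,0,0],[0.5,-0.037,-0.0457,0,0,0,0]]'
python3 shift.py '[[0.5,-0.037,-0.0457,0,0,0,0],[0.5,-0.037,-0.0457,0,0,0,0],[0.5,0,0,0,0,0,0.18],[0.5,0,0,0,0,0,0.18],[0.5,0,0,0,0,0,0.18]]'
python3 g.py .4235 -.0344 .004 -78.7
```

```text
time: 0.78
tool_pos: [0.2986, 0.3564, 0.263]
tool_rot: [0.0, 0.184, 0.983, -0.0]
contact_force: [1.0, 0.2, 1.1]
gripper_width: 0.498
grasp_force: 0.0
time: 1.4
tool_pos: [0.3879, 0.0763, 0.2632]
tool_rot: [0.0, 0.185, 0.983, 0.0]
contact_force: [0.2, -0.2, 0.7]
gripper_width: 0.497
grasp_force: 0.0
time: 2.02
tool_pos: [0.4234, -0.0342, 0.2629]
tool_rot: [-0.0, 0.443, 0.896, -0.0]
contact_force: [-0.8, -1.0, -0.6]
gripper_width: 0.5
grasp_force: 0.0
t 2.025 pos [ 0.4234 -0.0342  0.2629] j6 -0.909 j1 -0.256 F [-0.8 -1.  -0.6] w 0.5 gf 0.0
rot [ 7.0000e-04 -8.0000e-04 -2.6866e+00] before-rot d [-4.000e-04  1.000e-04  2.589e-01] after-rot d [ 2.000e-04 -1.000e-04  2.589e-01]
```

```bash
for i in 1; do :; done
python3 shift.py '[[0.5,0,0,0.008,0,0,0.18],[0.5,0,0,0.008,0,0,0.18],[0.5,0,0,0.008,0,0,0.18],[0.5,0,0,0.008,0,0,0.18],[0.5,0,0,0.008,0,0,0.18]]'|sed -n 2,4p
python3 shift.py '[[0.5,0,0,0.008,0,0,0.18],[0.5,0,0,0.008,0,0,0.18],[0.5,0,0,0.008,0,0,0.18],[0.5,0,0,0.008,0,0,0.18],[0.5,0,0,0.008,0,0,0.18]]'|sed -n 2,4p
python3 shift.py '[[0.5,0,0,0.008,0,0,0.18],[0.5,0,0,0.008,0,0,0.18],[0.5,0,0,0.008,0,0,0.18],[0.5,0,0,0.008,0,0,0.18],[0.5,0,0,0.008,0,0,0.18]]'|sed -n 2,4p
python3 shift.py '[[0.5,0,0,0.008,0,0,0.18],[0.5,0,0,0.008,0,0,0.18],[0.5,0,0,0.008,0,0,0.18],[0.5,0,0,0.008,0,0,0.18],[0.5,0,0,0.008,0,0,0.177]]'|sed -n 2,4p
python3 g.py .4235 -.0344 .004 -78.7
python3 -c "
from h import *
c,_=snap('wrist','w1.png')
import m
for X in [(.4264,-.0491,.03),(.4176,-.005,.03),(.4352,-.093,.03),(.4023,.0727,.08)]: print(proj(c,X))"
```

```text
tool_pos: [0.4234, -0.0339, 0.2227]
tool_rot: [-0.0, 0.789, 0.615, -0.0]
contact_force: [-0.6, 0.1, -0.4]
tool_pos: [0.4234, -0.0338, 0.1827]
tool_rot: [-0.0, 0.978, 0.21, -0.0]
contact_force: [-0.2, 0.9, -0.2]
tool_pos: [0.4233, -0.0339, 0.1427]
tool_rot: [0.0, 0.972, -0.236, -0.0]
contact_force: [-0.6, -0.4, 0.4]
tool_pos: [0.4233, -0.0339, 0.1028]
tool_rot: [0.0, 0.773, -0.634, -0.0]
contact_force: [-0.1, 0.5, 0.4]
t 4.525 pos [ 0.4233 -0.0339  0.1028] j6 2.688 j1 -0.255 F [-0.1  0.5  0.4] w 0.5 gf 0.0
rot [0.0004 0.0002 0.0005] before-rot d [ 0.0006 -0.0001  0.0988] after-rot d [ 0.0005 -0.0001  0.0988]
[282.17858351 191.23491173]
[282.13089725 239.54031673]
[282.18309412 137.86174803]
[281.85319971 351.78349865]
```

View pics/w1.png

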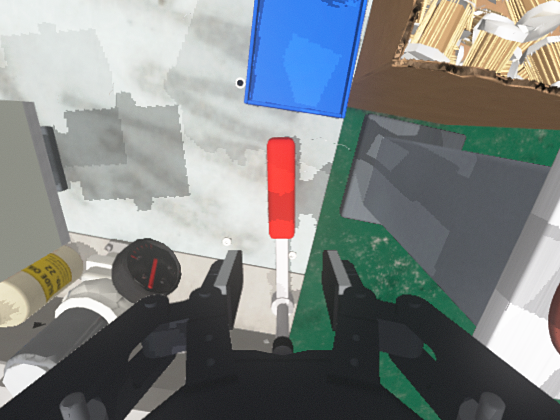

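The wrist view shows the handle from (282,137) to (282,239). It is centred between the fingers and matches my prediction, so I descend and grip.

```bash
python3 shift.py '[[0.5,0,0,0.04,0,0,0],[0.5,0,0,0.03,0,0,0],[0.5,0,0,0.02,0,0,0],[0.5,0,0,0.007,0,0,0],[0.5,0,0,0,0,0,0]]'|sed -n 2,5p
python3 shift.py '[[0.0,0,0,0,0,0,0],[0.0,0,0,0,0,0,0],[0,0,0,0,0,0,0],[0,0,0,0,0,0,0]]'
python3 g.py .4235 -.0344 .2 -78.7
```

```text
tool_pos: [0.4235, -0.0339, 0.0063]
tool_rot: [0.0, 0.776, -0.631, -0.0]
contact_force: [0.1, 0.3, 0.0]
gripper_width: 0.499
time: 5.7
tool_pos: [0.4238, -0.034, 0.0065]
tool_rot: [-0.0, 0.775, -0.632, 0.0]
contact_force: [0.5, -0.1, 0.3]
gripper_width: 0.001
grasp_force: 0.0
t 5.7 pos [ 0.4238 -0.034   0.0065] j6 2.683 j1 -0.255 F [ 0.5 -0.1  0.3] w 0.001 gf 0.0
rot [-0.0004 -0.0002  0.0065] before-rot d [ 0.0004  0.0003 -0.1935] after-rot d [ 0.0004  0.0004 -0.1935]
```

```bash
python3 -c "
from h import *
c,_=snap('wrist','w2.png');d,_=snap('side','s2.png')
import numpy as np
a=cv2.imread('pics/w2.png');b=cv2.imread('pics/s2.png')[180:320,130:320]
b=cv2.resize(b,None,fx=3,fy=3)
b=cv2.resize(b,(570,420));o=np.hstack([a,b]);cv2.imwrite('pics/o2.png',cv2.resize(o,(800,298)))"
```

```text
(no output)
```

View pics/o2.png

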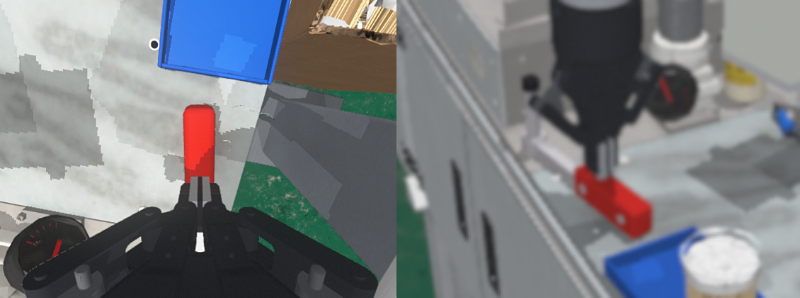

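Run:
```python
from h import *
cs,cw=manip.camera_params('side'),manip.camera_params('wrist');s=manip.state();t=s["tool_pos"]
n=np.array([-.196,.981,0])
def so(p): return ((560+(p[0]-130)*3)*.708,(p[1]-180)*3*.708)
for nm,X in [("tcp",t),("tcp+19",t+[0,0,.019]),("tcp+60",t+[0,0,.06]),("hfront top",np.array([.4264,-.0491,.03])+.045*n),("hrear top",np.array([.4264,-.0491,.03])-.045*n)]:
    print(nm,"side",np.round(so(proj(cs,X))),"wrist",np.round(proj(cw,X)*.708))
for f in("w2","s2"):
    a=cv2.imread(f"pics/{f}.png").astype(int);m=(a[:,:,2]>140)&(a[:,:,1]<70)&(a[:,:,0]<70);v,u=np.nonzero(m)
    k=(u>180)&(u<330)&(v>100) if f=="w2" else (u>180)&(u<270)
    print(f,u[k].min(),u[k].max(),v[k].min(),v[k].max())
```

```text
tcp side [602. 198.] wrist [200. 172.]
tcp+19 side [601. 181.] wrist [200. 181.]
tcp+60 side [600. 141.] wrist [200. 211.]
hfront top side [581. 161.] wrist [200. 216.]
hrear top side [643. 209.] wrist [201. 106.]
w2 259 303 148 257
s2 214 249 258 290
```

```bash
python3 shift.py '[[0.5,0,0,0,0,0,0],[0.5,0,0,0,0,0,0],[0.5,0,0,0,0,0,0]]'|tail -2
python3 shift.py '[[0.3,0,0,0,0,0,0],[0.3,0,0,0,0,0,0]]'|tail -3
python3 shift.py '[[0.25,0,0,0,0,0,0],[0.25,0,0,0,0,0,0]]'|tail -3
python3 -c "
from h import *
c,_=snap('wrist','w3.png')
a=cv2.imread('pics/w3.png')[130:330,180:390];cv2.imwrite('pics/w3c.png',cv2.resize(a,None,fx=2.8,fy=2.8))"
```

```text
gripper_width: 0.503
grasp_force: 0.0
contact_force: [0.8, 0.8, 0.0]
gripper_width: 0.299
grasp_force: 0.0
contact_force: [-0.8, -0.8, 0.8]
gripper_width: 0.249
grasp_force: 0.0
```

View pics/w3c.png

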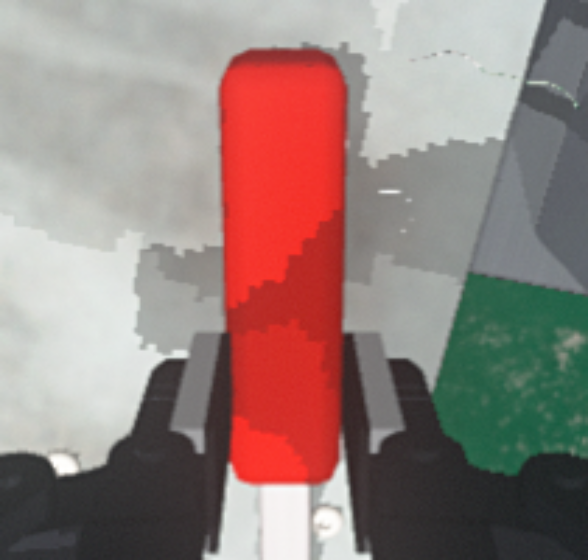

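The crop shows the fingers flanking the front half of the handle, with the pads right beside its faces. I'll close again step by step.

```bash
python3 shift.py '[[0.2,0,0,0,0,0,0],[0.2,0,0,0,0,0,0]]'|tail -3
python3 shift.py '[[0.1,0,0,0,0,0,0],[0.1,0,0,0,0,0,0]]'|tail -3
python3 -c "
from h import *
c,_=snap('wrist','w4.png')
a=cv2.imread('pics/w4.png')[130:330,180:390];cv2.imwrite('pics/w4c.png',cv2.resize(a,None,fx=2.8,fy=2.8))"
```

```text
(no output)
```

View pics/w4c.png

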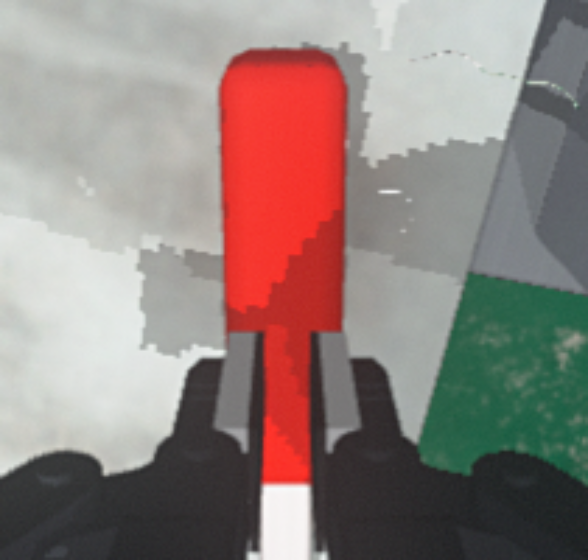

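Run:
```python
from h import *
c=manip.camera_params('wrist');s=manip.state();Rt=Rq(s["tool_rot"])
inv=lambda X:(Rt.inv().apply(np.array(X)-s["tool_pos"])*1000).round(1)
print("cam in tool",inv(c["xyz"]),"axis",Rt.inv().apply(Rq(c["orientation"]).apply([0,0,1])).round(3))
o,d=ray(c,282,249)
for k in(.12,.13,.14,.15,.16,.17): print(k,inv(o+d*k))
```

```text
cam in tool [  75.7   -0.2 -171.3] axis [-0.296  0.     0.955]
0.12 [ 24.2  -0.2 -61.6]
0.13 [ 19.9  -0.2 -52.5]
0.14 [ 15.7  -0.2 -43.4]
0.15 [ 11.4  -0.2 -34.2]
0.16 [  7.1  -0.2 -25.1]
0.17 [  2.8  -0.2 -15.9]
```

The fingertip edge stays at the same row (about 249) in both pictures. That puts the real tips roughly 25–35 mm short of the reported TCP, so they closed above the handle. I'll open and go down with a force check.

```bash
python3 shift.py '[[0.5,0,0,0,0,0,0],[0.5,0,0,0,0,0,0],[0.5,0,0,0.008,0,0,0],[0.5,0,0,0,0,0,0]]'|sed -n '2p;4,6p'
python3 shift.py '[[0.5,0,0,0.006,0,0,0],[0.5,0,0,0,0,0,0]]'|sed -n '2p;4p'
python3 shift.py '[[0.5,0,0,0.004,0,0,0],[0.5,0,0,0,0,0,0]]'|sed -n '2p;4p'
python3 shift.py '[[0.0,0,0,0,0,0,0],[0,0,0,0,0,0,0],[0,0,0,0,0,0,0]]'
```

```text
tool_pos: [0.4227, -0.0337, -0.0027]
contact_force: [0.3, 0.3, -0.1]
gripper_width: 0.503
grasp_force: 0.0
tool_pos: [0.4231, -0.0338, -0.0084]
contact_force: [0.1, 0.5, -0.2]
tool_pos: [0.4234, -0.0339, -0.012]
contact_force: [-1.1, 0.3, 0.5]
time: 8.65
tool_pos: [0.424, -0.034, -0.0113]
tool_rot: [-0.0, 0.775, -0.632, 0.0]
contact_force: [-0.8, 0.2, 0.9]
gripper_width: 0.266
grasp_force: 60.7
```

```bash
python3 shift.py '[[0.45,0,0,0,0,0,0],[0.45,0,0,0.004,0,0,0],[0.45,0,0,0.004,0,0,0],[0.45,0,0,0,0,0,0]]'|sed -n '2p;4,6p'
for i in 1; do python3 shift.py '[[0.45,0,0,0.003,0,0,0],[0.45,0,0,0,0,0,0]]'|sed -n '2p;4p'; done
python3 shift.py '[[0.45,0,0,0.003,0,0,0],[0.45,0,0,0,0,0,0]]'|sed -n '2p;4p'
```

```text
tool_pos: [0.423, -0.0338, -0.0204]
contact_force: [-0.6, -0.1, 0.4]
gripper_width: 0.447
grasp_force: 0.0
tool_pos: [0.4234, -0.0339, -0.023]
contact_force: [0.4, 1.3, 0.1]
tool_pos: [0.4234, -0.0339, -0.0259]
contact_force: [0.8, 0.4, -0.2]
```

```bash
python3 shift.py '[[0.0,0,0,0,0,0,0],[0,0,0,0,0,0,0],[0,0,0,0,0,0,0]]'|tail -4
python3 shift.py '[[0,0,0,-0.02,0,0,0],[0,0,0,-0.04,0,0,0],[0,0,0,-0.05,0,0,0],[0,0,0,-0.05,0,0,0],[0,0,0,-0.04,0,0,0]]'
python3 g.py .43 -.05 .2 -166.7
```

```text
tool_rot: [-0.0, 0.775, -0.632, 0.0]
contact_force: [0.7, 0.4, 0.9]
gripper_width: 0.269
grasp_force: 60.3
time: 10.65
tool_pos: [0.4234, -0.0339, 0.1759]
tool_rot: [-0.0, 0.775, -0.632, 0.0]
contact_force: [0.7, -0.5, -2.7]
gripper_width: 0.265
grasp_force: 59.9
t 10.65 pos [ 0.4234 -0.0339  0.1759] j6 2.683 j1 -0.255 F [ 0.7 -0.5 -2.7] w 0.265 gf 59.9
rot [-7.0000e-04  1.0000e-04  1.5423e+00] before-rot d [ 0.0171 -0.0032 -0.0241] after-rot d [-0.0027 -0.0172 -0.0241]
```

```bash
R5='x'
python3 shift.py '[[0,0,0,-0.002,0,0,-0.18],[0,0,0,-0.002,0,0,-0.1825],[0,0,0,-0.002,0,0,-0.1825],[0,0,0,-0.002,0,0,-0.1825],[0,0,0,-0.002,0,0,-0.1825]]'|sed -n '2,4p'
python3 shift.py '[[0,0,0,0,0,0,-0.1825],[0,0,0,0,0,0,-0.1825],[0,0,0,0,0,0,-0.1825],[0,0,0,0,0,0,-0.1825],[0,0,0,0,0,0,-0.1825]]'|sed -n '2,4p'
python3 shift.py '[[0,0,0,0,0,0,-0.1825],[0,0,0,0,0,0,-0.1825],[0,0,0,0,0,0,-0.1825],[0,0,0,0,0,0,-0.1825],[0,0,0,0,0,0,-0.1825]]'|sed -n '2,4p'
python3 shift.py '[[0,0,0,0,0,0,-0.1825],[0,0,0,0,0,0,-0.1825],[0,0,0,0,0,0,-0.1825],[0,0,0,0,0,0,-0.1825],[0,0,0,0,0,0,-0.1825]]'|sed -n '2,4p'
python3 shift.py '[[0,0,0,0,0,0,-0.1825],[0,0,0,0,0,0,-0.1825],[0,0,0,0,0,0,-0.1825],[0,0,0,0,0,0,-0.1825],[0,0,0,0,0,0,-0.1825]]'|sed -n '2,4p'
python3 shift.py '[[0,0,0,0,0,0,-0.1775],[0,0,0,0,0,0,0]]'
python3 g.py .43 -.05 .2 -166.7
python3 - <<'E'
from h import *
s=manip.state();t=s["tool_pos"];a=np.radians(13.3);n=np.array([np.cos(a),np.sin(a),0])
nose=t+[0,0,.0259+.08]+.11*n
for k in("top","side"):
    c,_=snap(k,k+"5.png");p=proj(c,nose);print(k,p,proj(c,t))
    x,y=int(p[0]),int(p[1]);a=cv2.imread(f"pics/{k}5.png")[y-40:y+60,x-70:x+70];cv2.imwrite(f"pics/{k}5c.png",cv2.resize(a,None,fx=2.8,fy=2.8,interpolation=cv2.INTER_CUBIC));print(x-70,y-40)
A=np.hstack([cv2.imread(f"pics/{k}5c.png") for k in("top","side")]);cv2.imwrite("pics/c5.png",A);print(A.shape)
E
```

```text
tool_pos: [0.4229, -0.0338, 0.1833]
tool_rot: [-0.0, 0.975, -0.224, -0.001]
contact_force: [0.7, 1.0, -1.9]
tool_pos: [0.4229, -0.0337, 0.1833]
tool_rot: [-0.0, 0.974, 0.229, -0.001]
contact_force: [0.7, 0.4, -2.2]
tool_pos: [0.4229, -0.0337, 0.1833]
tool_rot: [-0.001, 0.773, 0.634, -0.001]
contact_force: [-0.4, 0.7, -2.3]
tool_pos: [0.4229, -0.0337, 0.1832]
tool_rot: [-0.001, 0.415, 0.91, -0.0]
contact_force: [0.7, 0.0, -2.0]
tool_pos: [0.4228, -0.0338, 0.1832]
tool_rot: [-0.001, -0.029, 1.0, 0.0]
contact_force: [1.6, 0.7, -1.5]
time: 14.02
tool_pos: [0.423, -0.0338, 0.1834]
tool_rot: [-0.001, -0.113, 0.994, 0.0]
contact_force: [0.2, -0.4, -1.4]
gripper_width: 0.268
grasp_force: 59.9
t 14.025 pos [ 0.423  -0.0338  0.1834] j6 -2.053 j1 -0.255 F [ 0.2 -0.4 -1.4] w 0.268 gf 59.9
rot [ 0.0008 -0.0016 -0.0055] before-rot d [-0.0032 -0.0174 -0.0166] after-rot d [-0.0031 -0.0174 -0.0166]
top [229.4667749  204.51418785] [247.07559628 267.34917962]
159 164
side [272.75790211 116.3322987 ] [223.41925371 188.98160157]
202 76
(280, 784, 3)
```

View pics/c5.png

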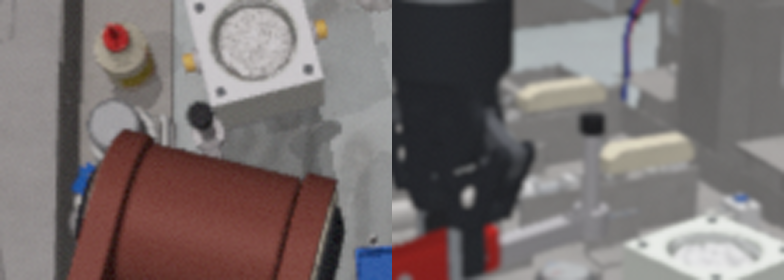

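The nose top shows at about (200,113) in the top crop and (592,117) in the combined picture, which is (200,117) in the side crop.

Run:
```python
from h import *
cs,ct=manip.camera_params("side"),manip.camera_params("top");s=manip.state()
f=lambda o,u:o+(u+.5)/2.8-.5
x,e=tri((cs,f(202,200),f(76,116)),(ct,f(159,200),f(164,113)));print(x,e)
d=x-s["tool_pos"];print("tool->nose",d,np.hypot(*d[:2]),np.degrees(np.arctan2(d[1],d[0])))
N=np.array([.607,-.0397]);tgt=N-d[:2];print("tcp xy for nose under hole",tgt)
```

```text
[ 0.53076329 -0.00936101  0.28811025] [np.float64(0.00044349855835621637), np.float64(0.0004434985583562652)]
tool->nose [0.10755412 0.02447053 0.10438632] 0.11030274823637219 12.817642474723018
tcp xy for nose under hole [ 0.49944588 -0.06417053]
```

```bash
python3 g.py .424 -.060 -.012 193.3; python3 g.py .4994 -.0642 -.012 193.3|tail -1
```

```text
t 14.125 pos [ 0.4232 -0.0338  0.1837] j6 -2.052 j1 -0.255 F [-0.4  0.8 -2.3] w 0.271 gf 59.9
rot [ 0.0005 -0.001  -0.0062] before-rot d [ 0.0049 -0.0258  0.1957] after-rot d [ 0.0053 -0.0256  0.1957]
rot [ 0.0005 -0.001  -0.0062] before-rot d [-0.0676 -0.0468  0.1956] after-rot d [-0.0672 -0.0471  0.1957]
```

```bash
python3 shift.py '[[0,0.005,-0.0258,0,0,0,0],[0,0,0,0.055,0,0,0],[0,0,0,0.055,0,0,0],[0,0,0,0.05,0,0,0],[0,0,0,0.035,0,0,0]]'
python3 shift.py '[[0,0,0,0,0,0,0]]'|sed -n '2p;4p'
python3 g.py .4994 -.0642 -.012 193.3
```

```text
time: 14.75
tool_pos: [0.423, -0.0597, -0.0133]
tool_rot: [-0.001, -0.113, 0.994, 0.001]
contact_force: [1.0, -0.6, -2.6]
gripper_width: 0.27
grasp_force: 59.9
tool_pos: [0.4212, -0.0591, -0.0138]
contact_force: [0.5, 0.9, -1.5]
t 14.875 pos [ 0.4212 -0.0591 -0.0138] j6 -2.113 j1 -0.315 F [ 0.5  0.9 -1.5] w 0.272 gf 59.8
rot [ 0.0042 -0.0069 -0.0051] before-rot d [-0.075  -0.0225 -0.0024] after-rot d [-0.0749 -0.0229 -0.0018]
```

```bash
python3 shift.py '[[0,-0.025,-0.0075,0,0,0,0],[0,-0.025,-0.0075,0,0,0,0],[0,-0.025,-0.0075,0,0,0,0],[0,0,0,0,0,0,0]]'
python3 g.py .4994 -.0642 .048 193.3
```

```text
time: 15.38
tool_pos: [0.5064, -0.0659, -0.0076]
tool_rot: [0.002, -0.114, 0.994, -0.001]
contact_force: [0.7, -0.2, -2.7]
gripper_width: 0.27
grasp_force: 59.9
t 15.375 pos [ 0.5064 -0.0659 -0.0076] j6 -2.074 j1 -0.275 F [ 0.7 -0.2 -2.7] w 0.27 gf 59.9
rot [-0.0025  0.0046 -0.004 ] before-rot d [ 0.0062  0.0031 -0.0556] after-rot d [ 0.0064  0.0033 -0.0556]
```

```bash
python3 shift.py '[[0,0.0064,0.0033,0,0,0,0],[0,0,0,0,0,0,0]]'|sed -n '2,4p'
python3 shift.py '[[0,0,0,-0.006,0,0,0],[0,0,0,-0.006,0,0,0],[0,0,0,0,0,0,0]]'|sed -n '2,6p'
python3 g.py .4994 -.0642 .049 193.3
```

```text
tool_pos: [0.4944, -0.063, -0.0107]
tool_rot: [-0.0, -0.114, 0.993, 0.0]
contact_force: [-0.8, -0.1, -2.8]
tool_pos: [0.4966, -0.0636, 0.0024]
tool_rot: [0.001, -0.114, 0.993, -0.0]
contact_force: [0.8, 0.4, -1.6]
gripper_width: 0.268
grasp_force: 59.9
t 16.0 pos [ 0.4966 -0.0636  0.0024] j6 -2.076 j1 -0.276 F [ 0.8  0.4 -1.6] w 0.268 gf 59.9
rot [-0.001   0.0018 -0.0036] before-rot d [-0.0027 -0.0013 -0.0466] after-rot d [-0.0026 -0.0012 -0.0466]
```

```bash
python3 shift.py '[[0,-0.0026,-0.0012,-0.004,0,0,0],[0,0,0,-0.004,0,0,0],[0,0,0,-0.006,0,0,0],[0,0,0,0,0,0,0]]'|sed -n '2,6p'
python3 g.py .4994 -.0642 .049 193.3
```

```text
tool_pos: [0.4985, -0.0639, 0.0153]
tool_rot: [-0.0, -0.114, 0.993, 0.0]
contact_force: [-0.3, -0.1, -4.8]
gripper_width: 0.27
grasp_force: 59.5
t 16.5 pos [ 0.4985 -0.0639  0.0153] j6 -2.075 j1 -0.276 F [-0.3 -0.1 -4.8] w 0.27 gf 59.5
rot [ 0.     -0.0001 -0.0035] before-rot d [-0.0009 -0.0005 -0.0337] after-rot d [-0.0009 -0.0005 -0.0337]
```

Contact is made and the force has risen to about 5 N. I keep pushing.

```bash
python3 shift.py '[[0,0,0,-0.007,0,0,0],[0,0,0,-0.007,0,0,0],[0,0,0,-0.007,0,0,0],[0,0,0,-0.007,0,0,0],[0,0,0,-0.006,0,0,0]]'|sed -n '2,6p'
python3 shift.py '[[0,0,0,0,0,0,0],[0,0,0,0,0,0,0],[0,0,0,0,0,0,0]]'|sed -n '2,6p'
python3 - <<'E'
from h import *
a=[]
for k in("top","side"):
    c,_=snap(k,k+"6.png");p=proj(c,[.607,-.04,.21]);x,y=int(p[0]),int(p[1]);print(x-70,y-50)
    a.append(cv2.resize(cv2.imread(f"pics/{k}6.png")[y-50:y+50,x-70:x+70],None,fx=2.8,fy=2.8,interpolation=cv2.INTER_CUBIC))
cv2.imwrite("pics/c6.png",np.hstack(a))
E
```

```text
tool_pos: [0.4987, -0.0639, 0.0499]
tool_rot: [0.0, -0.114, 0.993, -0.0]
contact_force: [0.5, -0.6, -6.6]
gripper_width: 0.268
grasp_force: 59.2
tool_pos: [0.4993, -0.064, 0.05]
tool_rot: [0.001, -0.114, 0.993, -0.0]
contact_force: [-0.5, -0.2, -1.6]
gripper_width: 0.269
grasp_force: 59.9
178 125
247 107
```

View pics/c6.png

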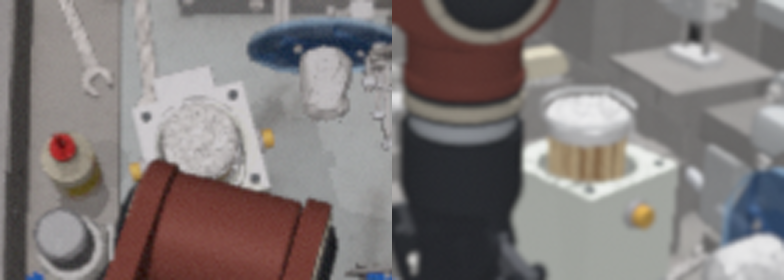

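The tub stands proud: its lid top is at about (202,141) in the top crop and (592,105) in the combined picture, (200,105) in the side crop. I push a few slow millimetres more so that contact is sustained.

```bash
python3 shift.py '[[0,0,0,-0.001,0,0,0],[0,0,0,-0.0012,0,0,0],[0,0,0,-0.0012,0,0,0],[0,0,0,-0.0012,0,0,0]]'|sed -n '2,4p'
python3 - <<'E'
from h import *
cs,ct=manip.camera_params("side"),manip.camera_params("top")
f=lambda o,u:o+(u+.5)/2.8-.5
print(tri((cs,f(247,200),f(107,105)),(ct,f(178,202),f(125,141))))
E
python3 g.py .4994 -.0642 -.012 193.3
```

```text
tool_pos: [0.4974, -0.0637, 0.053]
tool_rot: [-0.001, -0.114, 0.993, 0.0]
contact_force: [-1.0, -0.4, -5.7]
(array([ 0.60188546, -0.04445874,  0.2375377 ]), [np.float64(0.001854628973476719), np.float64(0.0018546289734767817)])
t 18.1 pos [ 0.4974 -0.0637  0.053 ] j6 -2.075 j1 -0.276 F [-1.  -0.4 -5.7] w 0.271 gf 59.5
rot [ 0.0009 -0.0024 -0.0034] before-rot d [-0.002 -0.001  0.065] after-rot d [-0.0018 -0.0009  0.065 ]
```

```bash
python3 shift.py '[[0,-0.0015,-0.001,0.012,0,0,0],[0,0,0,0.02,0,0,0],[0,0,0,0.02,0,0,0],[0,0,0,0.01,0,0,0],[0,0,0,0.001,0,0,0]]'|sed -n '2,4p'
python3 g.py .425 -.075 -.011 193.3
```

```text
tool_pos: [0.4999, -0.0644, -0.0099]
tool_rot: [-0.001, -0.114, 0.993, 0.0]
contact_force: [-0.3, 0.2, -2.2]
t 18.725 pos [ 0.4999 -0.0644 -0.0099] j6 -2.075 j1 -0.276 F [-0.3  0.2 -2.2] w 0.271 gf 60.0
rot [ 0.0007 -0.001  -0.0035] before-rot d [0.0753 0.0067 0.0012] after-rot d [0.0753 0.0069 0.0011]
```

```bash
python3 shift.py '[[0,0.015,0,0.0015,0,0,0],[0,0.025,0.002,0,0,0,0],[0,0.025,0.003,0,0,0,0],[0,0.01,0.003,0,0,0,0],[0,0,0,0,0,0,0]]'|sed -n '2,4p'
python3 shift.py '[[0,0,0.02,-0.05,0,0,0],[0,0,0,-0.06,0,0,-0.15],[0,0,0,0,0,0,-0.15],[0,0,0,0,0,0,-0.15],[0,0,0,0,0,0,-0.15]]'|sed -n '2,4p'
python3 shift.py '[[0,0,0,0,0,0,-0.15],[0,0,0,0,0,0,-0.15],[0,0,0,0,0,0,0]]'|sed -n '2,4p'
python3 g.py .415 -.04 -.025 245
```

```text
tool_pos: [0.4253, -0.0739, -0.0102]
tool_rot: [0.001, -0.114, 0.993, -0.0]
contact_force: [0.7, 0.4, -2.6]
tool_pos: [0.422, -0.0543, 0.1003]
tool_rot: [0.001, -0.405, 0.914, -0.001]
contact_force: [-0.4, -0.0, -2.8]
tool_pos: [0.4217, -0.0543, 0.1]
tool_rot: [0.0, -0.534, 0.845, -0.0]
contact_force: [-0.1, 0.7, -1.6]
t 20.35 pos [ 0.4217 -0.0543  0.1   ] j6 -3.002 j1 -0.304 F [-0.1  0.7 -1.6] w 0.272 gf 60.1
rot [-0.0012  0.0002 -0.0072] before-rot d [-0.0101  0.0123  0.125 ] after-rot d [-0.0102  0.0121  0.125 ]
```

```bash
python3 shift.py '[[0,-0.010,0.0123,0.02,0,0,0],[0,0,0,0.045,0,0,0],[0,0,0,0.04,0,0,0],[0,0,0,0.016,0,0,0],[0,0,0,0,0,0,0]]'|sed -n '2,4p'
python3 shift.py '[[0,0,0,0.004,0,0,0],[0,0,0,0,0,0,0]]'|sed -n '2,4p'
```

```text
tool_pos: [0.412, -0.0387, -0.0239]
tool_rot: [-0.001, -0.534, 0.845, 0.002]
contact_force: [-0.2, -0.5, -2.5]
tool_pos: [0.414, -0.0396, -0.0257]
tool_rot: [0.0, -0.535, 0.845, -0.0]
contact_force: [-0.0, 0.5, -2.2]
```

```bash
python3 shift.py '[[0,0,0,0.0015,0,0,0],[0,0,0,0,0,0,0]]'|sed -n '2,4p'
python3 shift.py '[[0.4,0,0,0,0,0,0],[0.45,0,0,0,0,0,0],[0.45,0,0,0,0,0,0]]'|sed -n '2,6p'
python3 shift.py '[[0.45,0,0,-0.015,0,0,0],[0.45,0,0,-0.05,0,0,0],[0.45,0,0,-0.06,0,0,0],[0.6,0,0,-0.06,0,0,0],[1,0,0,-0.06,0,0,0]]'|sed -n '2,6p'
python3 g.py .607 -.0397 .33 103.3
```

```text
tool_pos: [0.414, -0.0397, -0.0259]
tool_rot: [-0.0, -0.535, 0.845, 0.001]
contact_force: [-5.9, 2.6, 10.8]
tool_pos: [0.414, -0.04, -0.0272]
tool_rot: [0.0, -0.535, 0.845, -0.0]
contact_force: [-0.7, 0.9, -0.0]
gripper_width: 0.45
grasp_force: 0.0
tool_pos: [0.4137, -0.0399, 0.2211]
tool_rot: [0.001, -0.535, 0.845, -0.001]
contact_force: [0.5, -0.1, 0.6]
gripper_width: 0.793
grasp_force: 0.0
t 22.475 pos [ 0.4137 -0.0399  0.2211] j6 -2.975 j1 -0.276 F [ 0.5 -0.1  0.6] w 0.793 gf 0.0
rot [-4.0000e-04  2.7000e-03  2.4673e+00] before-rot d [-0.0829 -0.1748 -0.1085] after-rot d [-0.0443  0.1881 -0.1089]
```

```bash
python3 shift.py '[[1,0,0,-0.055,0,0,0.17],[1,0,0,-0.054,0,0,0.177],[1,0,0,0,0,0,0.177],[1,0,0,0,0,0,0.177],[1,0,0,0,0,0,0.177]]'|sed -n '2p'
python3 shift.py '[[1,0,0,0,0,0,0.177],[1,0,0,0,0,0,0.177],[1,0,0,0,0,0,0.177],[1,0,0,0,0,0,0.177],[1,0,0,0,0,0,0.177]]'|sed -n '2p'
python3 shift.py '[[1,0,0,0,0,0,0.177],[1,0,0,0,0,0,0.177],[1,0,0,0,0,0,0.177],[1,0,0,0,0,0,0.177]]'|sed -n '2p'
python3 g.py .606 -.040 .27 103.3
python3 - <<'E'
from h import *
c,im=snap("side","s7.png");a=im.astype(int)
# tool check: red handle and tub lid vs before
m=((a[:,:,0]>140)&(a[:,:,1]<70)&(a[:,:,2]<70));v,u=np.nonzero(m);k=(u>170)&(u<300)&(v>200);print("handle",u[k].min(),u[k].max(),v[k].min(),v[k].max())
g=np.array([.389,-.0399,0]);h=np.radians(64.7);n=np.array([np.cos(h),np.sin(h),0]);ctr=np.array([.414,-.04,0])-.015*n
L=np.array([-n[1],n[0],0]);P=np.array([proj(c,ctr+sx*.045*n+sy*.012*L+[0,0,z]) for sx in(-1,1) for sy in(-1,1) for z in(0,.03)])
print("pred",P.min(0),P.max(0))
E
```

```text
tool_pos: [0.4137, -0.0399, 0.3282]
tool_pos: [0.4137, -0.0399, 0.328]
tool_pos: [0.4137, -0.0399, 0.328]
t 24.225 pos [ 0.4137 -0.0399  0.328 ] j6 -0.498 j1 -0.276 F [ 0.2 -0.2 -0. ] w 0.993 gf 0.0
rot [ 0.0011  0.0006 -0.0095] before-rot d [-0.0425  0.1875  0.0582] after-rot d [-0.0443  0.1871  0.058 ]
handle 216 228 259 290
pred [214.90744262 256.80588513] [229.97594205 299.85560085]
```

```bash
python3 shift.py '[[1,-0.0105,0.045,0,0,0,0],[1,-0.0105,0.047,0,0,0,0],[1,-0.0105,0.048,0,0,0,0],[1,-0.011,0.0475,0,0,0,0],[1,0,0,0.04,0,0,0]]'|sed -n '2p'
python3 shift.py '[[1,0,0,0.015,0,0,0],[1,0,0,0,0,0,0]]'|sed -n '2p'
python3 g.py .606 -.040 .178 103.3
python3 - <<'E'
from h import *
c,im=snap("wrist","w8.png");X=[.606,-.04,.24]
print(proj(c,X),[proj(c,np.array(X)+.03*np.array([np.cos(t),np.sin(t),0])).round() for t in(0,1.57,3.14,4.71)])
g=cv2.cvtColor(im,cv2.COLOR_RGB2GRAY);r=cv2.HoughCircles(cv2.GaussianBlur(g,(5,5),1),cv2.HOUGH_GRADIENT,1,40,param1=100,param2=30,minRadius=30,maxRadius=130);print(None if r is None else r[0][:4])
E
```

```text
tool_pos: [0.6102, -0.0393, 0.2899]
tool_pos: [0.6052, -0.0388, 0.271]
t 25.15 pos [ 0.6052 -0.0388  0.271 ] j6 -0.416 j1 -0.187 F [-0.2 -0.6  0.6] w 0.999 gf 0.0
rot [-0.0022 -0.0009 -0.0028] before-rot d [-0.0015  0.0007  0.093 ] after-rot d [-0.0014  0.0005  0.093 ]
[282.60381108 226.76948888] [array([322., 235.]), array([292., 188.]), array([243., 218.]), array([274., 262.])]
[[254.5 226.5 120.6]
 [196.5 231.5 120.6]
 [268.5 180.5 122.8]
 [350.5 258.5 110.7]]
```

```bash
python3 shift.py '[[1,-0.0015,0.0007,0.03,0,0,0],[1,0,0,0.025,0,0,0],[1,0,0,0.012,0,0,0],[1,0,0,0,0,0,0]]'|sed -n '2p;4p'
python3 shift.py '[[1,0,0,0.01,0,0,0],[1,0,0,0.008,0,0,0],[1,0,0,0,0,0,0]]'|sed -n '2p;4p'
python3 shift.py '[[1,0,0,0.006,0,0,0],[1,0,0,0,0,0,0]]'|sed -n '2p;4p'
```

```text
tool_pos: [0.6072, -0.0403, 0.2056]
contact_force: [1.5, 0.4, 0.2]
tool_pos: [0.6068, -0.0401, 0.186]
contact_force: [-0.1, 0.2, -0.2]
tool_pos: [0.607, -0.0402, 0.1803]
contact_force: [0.4, 0.7, 0.2]
```

```bash
python3 shift.py '[[0.8,0,0,0,0,0,0],[0.6,0,0,0,0,0,0],[0.5,0,0,0,0,0,0],[0.5,0,0,0,0,0,0]]'|sed -n '2p;4,6p'
```

```text
tool_pos: [0.6075, -0.0402, 0.1811]
contact_force: [1.1, -0.2, 0.6]
gripper_width: 0.67
grasp_force: 63.9
```

```bash
python3 shift.py '[[0.4,0,0,-0.005,0,0,0],[0.4,0,0,-0.015,0,0,0],[0.4,0,0,-0.025,0,0,0],[0.4,0,0,-0.03,0,0,0],[0.4,0,0,-0.02,0,0,0]]'|sed -n '2,6p'
python3 - <<'E'
from h import *
a=[]
for k in("top","side"):
    c,_=snap(k,k+"9.png")
E
python3 g.py .4314 -.1557 .25 92.8
```

```text
tool_pos: [0.6082, -0.0404, 0.2796]
tool_rot: [0.002, 0.622, 0.783, 0.001]
contact_force: [1.0, 0.7, 0.1]
gripper_width: 0.672
grasp_force: 65.6
t 27.55 pos [ 0.6089 -0.0405  0.2805] j6 -0.417 j1 -0.188 F [-0.6  0.2 -0.8] w 0.673 gf 65.6
rot [0.0066 0.0022 0.1796] before-rot d [-0.0719 -0.1992  0.0294] after-rot d [-0.1064 -0.1829  0.0305]
```

```bash
python3 shift.py '[[0.4,0,0,0,0,0,0.18],[0.4,-0.0266,-0.0457,0,0,0,0],[0.4,-0.0266,-0.0457,0,0,0,0],[0.4,-0.0266,-0.0457,0,0,0,0],[0.4,-0.0266,-0.0457,0,0,0,0]]'|sed -n '2p'
python3 shift.py '[[0.4,0,0,0.03,0,0,0],[0.4,0,0,0,0,0,0]]'|sed -n '2,6p'
python3 g.py .4314 -.1557 .04 92.8
python3 - <<'E'
from h import *
s=manip.state();t=s["tool_pos"]
for k in("side","top"):
    c,im=snap(k,k+"10.png")
    # predicted bottom-centre of held tub
    z=.158+(t[2]-.1811); print(k,[proj(c,[t[0],t[1],zz]).round(1) for zz in(z,z+.082)])
    if k=="side":
        p=proj(c,[t[0],t[1],z]);u=int(round(p[0]));h=cv2.cvtColor(im,cv2.COLOR_RGB2HSV)
        for v in range(int(p[1])-24,int(p[1])+24,2): print(v,im[v,u-3:u+4].mean(0).round().astype(int),end=" ")
E
```

```text
tool_pos: [0.4281, -0.1558, 0.2748]
tool_pos: [0.4279, -0.1548, 0.2426]
tool_rot: [-0.003, 0.69, 0.724, -0.001]
contact_force: [0.2, -0.7, -0.6]
gripper_width: 0.676
grasp_force: 65.6
t 28.425 pos [ 0.4279 -0.1548  0.2426] j6 -0.558 j1 -0.511 F [ 0.2 -0.7 -0.6] w 0.676 gf 65.6
rot [-0.005  -0.0032 -0.0015] before-rot d [-0.0017  0.0044  0.2026] after-rot d [-0.0011  0.0034  0.2026]
side [array([258.5, 199.4]), array([258.8, 148.3])]
175 [137 115  87] 177 [137 115  87] 179 [137 115  87] 181 [139 117  89] 183 [139 118  90] 185 [140 118  90] 187 [139 118  91] 189 [140 119  91] 191 [140 119  92] 193 [140 119  91] 195 [142 121  93] 197 [143 123  95] 199 [144 125  99] 201 [149 138 123] 203 [147 143 137] 205 [159 159 159] 207 [170 170 168] 209 [134 133 132] 211 [62 62 62] 213 [71 71 72] 215 [59 57 58] 217 [50 43 44] 219 [59 45 45] 221 [67 44 45] top [array([308. , 262.1]), array([310.6, 257.5])]
```

```bash
python3 - <<'E'
from h import *
s=manip.state();t=s["tool_pos"];c=manip.camera_params("side")
for dz in(-.008,-.004,0,.004,.008): print(dz,proj(c,[t[0]-.458*.028,t[1]-.889*.028,.158+t[2]-.1811+dz])[1].round(1))
E
python3 shift.py '[[0.4,-0.0015,0.004,0.04,0.005,0.003,0],[0.4,0,0,0.05,0,0,0],[0.4,0,0,0.05,0,0,0],[0.4,0,0,0.045,0,0,0],[0.4,0,0,0,0,0,0]]'|sed -n '2,4p'
python3 g.py .4314 -.1557 .026 92.8
```

```text
-0.008 211.4
-0.004 209.0
0 206.5
0.004 204.1
0.008 201.6
tool_pos: [0.4311, -0.1544, 0.0579]
tool_rot: [-0.007, 0.689, 0.724, -0.002]
contact_force: [0.7, 0.4, -0.5]
t 29.15 pos [ 0.4311 -0.1544  0.0579] j6 -0.556 j1 -0.507 F [ 0.7  0.4 -0.5] w 0.674 gf 65.6
rot [-0.0118 -0.0072  0.0008] before-rot d [-0.0015  0.0007  0.0319] after-rot d [-0.0013  0.0003  0.0319]
```

```bash
python3 shift.py '[[0.4,-0.001,0.0005,0.015,-0.012,-0.007,0],[0.4,0,0,0.008,0,0,0],[0.4,0,0,0,0,0,0]]'|sed -n '2,4p'
python3 shift.py '[[0.4,0,0,0.003,0,0,0],[0.4,0,0,0,0,0,0]]'|sed -n '2,4p'
python3 shift.py '[[0.4,0,0,0.002,0,0,0],[0.4,0,0,0,0,0,0]]'|sed -n '2,4p'
```

```text
tool_pos: [0.4346, -0.1575, 0.0392]
tool_rot: [0.004, 0.69, 0.724, 0.001]
contact_force: [-0.2, 0.5, 0.2]
tool_pos: [0.434, -0.1574, 0.0354]
tool_rot: [0.004, 0.69, 0.724, 0.001]
contact_force: [-0.3, -0.0, -0.1]
tool_pos: [0.4336, -0.1572, 0.0327]
tool_rot: [0.004, 0.69, 0.724, 0.001]
contact_force: [0.9, 0.4, -0.6]
```

```bash
python3 shift.py '[[0.4,0,0,0.002,0.004,0.003,0],[0.4,0,0,0,0,0,0]]'|sed -n '2,4p'
python3 shift.py '[[0.4,0,0,0.0015,0,0,0],[0.4,0,0,0,0,0,0]]'|sed -n '2,4p'
python3 shift.py '[[0.4,0,0,0.0015,0,0,0],[0.4,0,0,0,0,0,0]]'|sed -n '2,4p'
```

```text
tool_pos: [0.4337, -0.1572, 0.0307]
tool_rot: [0.001, 0.69, 0.724, 0.001]
contact_force: [0.0, -0.0, -0.7]
tool_pos: [0.4336, -0.1572, 0.0292]
tool_rot: [0.001, 0.69, 0.724, 0.001]
contact_force: [0.1, 0.3, -0.3]
tool_pos: [0.4339, -0.1573, 0.028]
tool_rot: [0.002, 0.69, 0.724, 0.001]
contact_force: [-0.3, 0.4, 0.1]
```

```bash
python3 shift.py '[[0.4,0,0,0.0015,0,0,0],[0.4,0,0,0,0,0,0]]'|sed -n '2,4p'
python3 shift.py '[[0.4,0,0,0.0015,0,0,0],[0.4,0,0,0,0,0,0]]'|sed -n '2,4p'
```

```text
tool_pos: [0.4341, -0.1579, 0.0277]
tool_rot: [0.002, 0.69, 0.724, 0.0]
contact_force: [-4.6, -0.3, 7.0]
tool_pos: [0.4342, -0.1585, 0.0275]
tool_rot: [0.002, 0.689, 0.724, -0.0]
contact_force: [-7.5, -0.9, 14.6]
```

The tub has touched the floor at the expected height. I ease off, release and retreat.

```bash
python3 shift.py '[[0.4,0,0,-0.002,0,0,0],[0.4,0,0,0,0,0,0]]'|sed -n '2,4p'
python3 shift.py '[[0.75,0,0,0,0,0,0],[0.85,0,0,0,0,0,0],[1,0,0,0,0,0,0],[1,0,0,0,0,0,0]]'|sed -n '2,6p'
python3 shift.py '[[1,0,0,-0.02,0,0,0],[1,0,0,-0.05,0,0,0],[1,0,0,-0.06,0,0,0],[1,0,0,-0.06,0,0,0],[1,0,0,-0.06,0,0,0]]'|sed -n '2,4p'
python3 shift.py '[[1,0.04,0.0,-0.04,0,0,0],[1,0.06,0,0,0,0,0],[1,0.06,0,0,0,0,0],[1,0.06,0,0,0,0,0],[1,0,0,0,0,0,0]]'|sed -n '2,4p'
python3 - <<'E'
from h import *
cs,si=snap("side","s11.png");ct,ti=snap("top","t11.png")
b=cv2.imread("pics/top0.png")
# compare image with predicted outlines: circle of lid top at .085 by white mask in tray region
def lid(im,c,X,rad):
    p=proj(c,X);u,v=int(p[0]),int(p[1]);w=im[v-rad:v+rad,u-rad:u+rad].astype(int)
    m=((w.min(2)>120)&(w.max(2)-w.min(2)<35)).astype(np.uint8)
    n,l,st,ce=cv2.connectedComponentsWithStats(m);k=1+st[1:,4].argmax();return ce[k]+[u-rad,v-rad],st[k,4]
for nm,X in(("stuck",[.4335,-.157,.085]),("done",[.4322,-.2275,.083])):
    a,b2=lid(ti,ct,X,18),lid(si,cs,X,20);x,e=tri((ct,*a[0]),(cs,*b2[0]));print(nm,x.round(4),np.round(e,4),a,b2,proj(ct,X),proj(cs,X))
a=ti.astype(int);m=(a[:,:,0]>140)&(a[:,:,1]<70)&(a[:,:,2]<70);v,u=np.nonzero(m);k=(u>220)&(u<300)&(v>240)
print("handle ctr",atz(ct,u[k].mean(),v[k].mean(),.03) if k.any() else None,k.sum())
E
```

```text
tool_pos: [0.4343, -0.1578, 0.0278]
tool_rot: [0.002, 0.69, 0.724, 0.001]
contact_force: [-2.3, -0.8, 5.2]
tool_pos: [0.4336, -0.1571, 0.0267]
tool_rot: [0.001, 0.69, 0.724, 0.001]
contact_force: [0.2, 0.6, 0.6]
gripper_width: 0.999
grasp_force: 0.0
tool_pos: [0.4327, -0.1569, 0.2788]
tool_rot: [0.002, 0.69, 0.724, 0.001]
contact_force: [1.0, -0.0, -0.5]
tool_pos: [0.4216, 0.0662, 0.3168]
tool_rot: [0.001, 0.687, 0.727, 0.001]
contact_force: [0.6, -0.5, 0.7]
stuck [ 0.4297 -0.1566  0.0867] [0.0008 0.0008] (array([305.57172557, 266.94802495]), np.int32(481)) (array([259.14934618, 272.34686855]), np.int32(1453)) [305.53984072 265.62942659] [261.86923018 272.64369579]
done [ 0.4334 -0.2309  0.0887] [0.003 0.003] (array([339.55801105, 263.59392265]), np.int32(724)) (array([282.41655267, 296.6621067 ]), np.int32(1462)) [337.21174636 265.65468889] [282.53098017 298.29439571]
handle ctr [ 0.40806119 -0.05312328  0.03      ] 347
```

The stuck tub's lid is at (0.430, −0.157, 0.087), which means it is upright in the free place. The finished tub has not moved, and the tool lies on the worktop where I put it.

```bash
python3 -c "
from plant import manip
print(manip.job_done())"
```

```text
the job is handed in; nothing more can be done
None
```

The tub was pushed out, lifted and set upright in the tray's free place, with the tool laid clear of the nest, and the job was handed in at about 33 of the 72 s; the call gave no verdict, and I didn't re-check the oil bottle.

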